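# Wake and zero the bench scale

## Robot

A 7-joint arm with a two-finger parallel gripper is mounted at the origin on the work surface. World frame = base frame: x ahead of the robot, y to its left, z up, the work surface at z = 0. Lengths are in m, angles in rad, forces in N, time in s.
With the tool pointing down it reaches from about 0.4 to 0.875 m from the base axis. Payload 19.3 kg.
Tool frame: the origin (TCP) lies between the finger pads; the fingertips stand bot.tcp_to_tips ahead of it and the grasp point (between the pads) is the TCP (bot.tcp_to_tips is the distance from the TCP to the fingertips, in m); z points along the fingers, y is the line along which they close (so a half turn about z gives the same grasp; the last joint's range is limited). The gripper opens to 85 mm and grips with 20 to 120 N. Pads are 22 mm wide; open, the fingers measure 114 mm over their backs; the gripper's body (76 mm by 85 mm) begins 54 mm behind the grasp point. The pads swing forward as they close: fully open they stand 13 mm farther back than shut.
Start: joints at [-1.297, 0.521, -0.036, 1.599, 0.021, 1.021, -0.113], TCP at [0.211, 0.588, 0.25] pointing down, gripper open.
Joint ranges: [-2.91, 2.91], [-0.3, 2.13], [-1.5, 1.42], [0.17, 2.43], [-1.26, 4.41], [0.16, 1.93], [-2.52, 2.52]. Speed limits (rad/s): [1.89, 1.89, 2.39, 2.39, 3.01, 3.01, 3.01].

## Interface

Orientations are given as [roll, pitch, yaw] about the fixed x, y, z axes, in that order (R = Rz(yaw) Ry(pitch) Rx(roll)).
In Python, from workcell import telemetry, grab_frame, bot gives the robot as it stands. The module is installed in compiled form; this text tells all that it offers.
- The arm moves only by the shell command python3 -m crank 'ROWS' [FORCE]. ROWS is text: rows parted by semicolons, each of 7 numbers parted by spaces: the finger opening in m, from 0 to 0.0854, then the shift along the tool's x, y, z in m, then the turn, a rotation vector about the tool's x, y, z in degrees. A call has exactly 8 rows; each row shifts and turns the commanded pose from where the row before left it, along the tool's axes as they then stand; what a row does not reach is not made up. A row lasts 1/12 s, in which the tool goes at most 41.7 mm and 7.16 degrees, less where a joint would pass 70% of its speed; a pose out of reach is approached as far as the arm can. A call with a gripper value outside its range is refused whole. The fingers move at their own pace and stop on an object; FORCE is the grip in N (left out, the last holds). Time passes only in rows, so rows that do not move let the fingers close, or fill a call up. It gives the time, the measured TCP pose, the force, the opening and the grip force at its end, in the units of the state.
- telemetry.observe(): the state, without advancing time (a new reading comes with each control period).
- grab_frame(name): name is "side" or "top" or "wrist"; returns a dict with "pixels" (420x560x3 uint8, red, green, blue), "depth" (420x560 float32, m along the optical axis (not along the pixel's ray), 0 where there is no reading), "vertical_fov" (degrees; the focal length in pixels is half the picture's height over the tangent of half this angle, whatever the lens; pixels are square), "cx", "cy" (the principal point, pixels), "R" (3x3) and "t" (3): a world point X has camera coordinates R X + t; the wrist camera has in their place "hand_eye" (4x4, takes a point from camera to tool coordinates, whose origin is the TCP and whose axes are the flange's). Camera axes: x right, y down, z forward; pixel columns grow to the right and rows downward; lengths in m; the calibration is good to about 2 mm. A picture is of the moment at which its call begins: read the wrist's pose just before it.
- bot.job_done(): hands the job in; it is judged then, once.
The state is a dict: "clock": time; "qpos": joint angles; "qd": joint speeds; "joint_efforts": joint torques, N m; "position": TCP position; "tool_rot": TCP orientation; "force": force on the tool from outside, world axes, zero at the start; "moment": the same for the moment, N m; "grip_width": finger opening in m; "finger_force": force on a finger pad.
Only numpy, scipy, OpenCV 4.12 (cv2) and the standard library are available. Lean on these libraries where they do the work, as an engineer would, in place of code of your own. Each camera call takes 0.05 s, during which the arm holds its last target. There are 200 camera calls.

## Task

The bench scale has gone to sleep with the empty mixing tub on its pan, ready for the next batch of filler. With the fingertips, lightly press the green key right down and let it come up, give the scale two full seconds for its self-test, then lightly press the blue key right down to zero it and withdraw. Leave the two white keys alone, keep off the pan and the tub, do not shove the scale, and do not disturb or pick up anything on the bench.

Things in the scene. Friction and masses are not known exactly. Their poses are not given: they have to be found in the camera images.
- scale: White bench scale, 3 kg, loose on rubber feet, 320 mm deep (x) x 260 wide (y). Origin: centre of its underside; x from its front (keys, facing the robot) to its back. The front 110 mm is a console sloping 0.26 rad, 34 mm high in front, 63 behind: display above four keys. From the robot, left to right: green, white, blue, white; centres at x = -134, y = +75, +25, -25, -75 mm. Yaw up to 0.35 rad.
- pan: The scale's stainless weighing pan, fixed to it, 196 x 236 x 6 mm, its centre 58 mm behind the scale's origin and its top 78 mm above the bench; origin at the centre of its underside. Not to be touched.
- mixing_tub: Empty off-white plastic tub standing loose on the pan, 100 mm across the rim, 80 mm high, 42 to 78 g; origin at the centre of its underside. Its side stays more than 120 mm from the keys' centres. Not to be touched.
- key_green_top (a point): Green on key at the left end of the row, cap 22 mm (up the slope) x 32 mm (across), 8 mm proud of the console: centre of the cap's top face (moves with the key); z axis: outward normal of the console, leaning 0.26 rad from vertical towards the scale's front; y axis: along the row of keys, to the robot's left.
- key_green (a joint): Green on key: travel in m, 0 up, 0.005 fully down; moves square to the sloping console, springs back by itself; starts to move at about 1.5 N, fully down at about 4 N, then a hard stop (3 mm of the cap still proud).
- key_blue_top (a point): Blue zero key, third from the left, cap 22 mm (up the slope) x 32 mm (across), 8 mm proud of the console: centre of the cap's top face (moves with the key); z axis: outward normal of the console, leaning 0.26 rad from vertical towards the scale's front; y axis: along the row of keys, to the robot's left.
- key_blue (a joint): Blue zero key: travel in m, 0 up, 0.005 fully down; moves square to the sloping console, springs back by itself; starts to move at about 1.5 N, fully down at about 4 N, then a hard stop (3 mm of the cap still proud).
- key_white_inner_top (a point): White key between green and blue, cap 22 mm (up the slope) x 32 mm (across), 8 mm proud of the console: centre of its top face, axes as for the green key. Leave alone.
- key_white_inner (a joint): White key between green and blue: travel in m, 0 up, 0.005 fully down; moves square to the sloping console, springs back by itself; starts to move at about 1.5 N, fully down at about 4 N, then a hard stop (3 mm of the cap still proud).
- key_white_outer_top (a point): White key at the right end of the row, cap 22 mm (up the slope) x 32 mm (across), 8 mm proud of the console: centre of its top face, axes as for the green key. Leave alone.
- key_white_outer (a joint): White key at the right end: travel in m, 0 up, 0.005 fully down; moves square to the sloping console, springs back by itself; starts to move at about 1.5 N, fully down at about 4 N, then a hard stop (3 mm of the cap still proud).
- hardener_jar: Small round jar with a red cap, 52 mm across, 75 mm high, standing to the right of the scale; origin at the centre of its underside.
- glasses_case: Blue rounded glasses case, about 150 mm long (x) x 48 mm x 44 mm high, lying to the left of the scale; origin at the centre of its underside.
- flat_pencil: Flat red carpenter's pencil, 178 mm long (x) x 15 x 8 mm, lying in front of the scale; origin under its middle.
- foam_arch: Peach-coloured foam model arch lying flat, 150 x 96 x 20 mm, on the right of the bench; origin under the middle of its straight side.
- spatula: Filling spatula with a black handle, 200 mm long (x), lying flat on the bench; origin on its underside.
- water_bottle: Clear blue water bottle with a blue label, 66 mm across, 215 mm high; origin at the centre of its underside.

How it is judged:
On the way, in this order (a step that is already met when the one before it is completed fails the run):
1. the green key is pressed down by the fingers (at least 3.5 of its 5 mm) (value of joint key_green above 0.0035 m and contact force between the fingers and scale above 0.5 N and value of joint key_blue below 0.001 m), for 0.1 s.
2. the green key is let up and no key is pressed for two seconds (self-test) (value of joint each of key_green, key_blue, key_white_inner, key_white_outer below 0.001 m), for 1.9 s.
3. the blue key is pressed down by the fingers (at least 3.5 of its 5 mm) (value of joint key_blue above 0.0035 m and contact force between the fingers and scale above 0.5 N and value of joint key_green below 0.001 m), for 0.1 s.
At the end, for the whole second after the job is handed in: All four keys are up (less than 1 mm down), the scale stands level within 10 mm of where it was, the tub stands upright on the pan within 12 mm of where it was, both at rest, and the other things on the bench are within 15 mm of where they were (all of step 2 and distance of scale from where it was at the start of the episode below 0.01 m and angle between scale's own z axis and vertical below 0.03 rad and distance of mixing_tub from where it was at the start of the episode below 0.012 m and angle between mixing_tub's own z axis and vertical below 0.06 rad and linear speed of scale below 0.01 m/s and linear speed of mixing_tub below 0.02 m/s and distance of each of hardener_jar, glasses_case, flat_pencil, foam_arch, spatula, water_bottle from where it was at the start of the episode below 0.015 m); the robot touches nothing.
It fails at once if a white key is pressed (more than 1.5 mm) (value of joint any of key_white_inner, key_white_outer above 0.0015 m).
It fails at once if a hard jab: more than 25 N on the scale or its keys (contact force between any of the fingers, the arm and scale above 25 N).
It fails at once if the robot touches the pan or the mixing tub (more than 0.5 N) (contact force between any of the fingers, the arm and pan above 0.5 N or contact force between any of the fingers, the arm and mixing_tub above 0.5 N).
It fails at once if the scale is shoved or lifted more than 10 mm, or the tub more than 12 mm (distance of scale from where it was at the start of the episode above 0.01 m or distance of mixing_tub from where it was at the start of the episode above 0.012 m).
It fails at once if another thing on the bench is moved more than 15 mm (distance of any of hardener_jar, glasses_case, flat_pencil, foam_arch, spatula, water_bottle from where it was at the start of the episode above 0.015 m).
It also fails if it takes over 43 s, if anything falls off the work surface, if the arm or the gripper's body presses on something with over 40 N, if the wrist force passes 120 N, or if a joint passes its speed limit or range.

## Working session

There is one attempt and no reset: what is moved stays moved. The work goes in short steps, Python scripts to look and compute and a shell command to move; the robot and the scene stay as the last step left them, time stands still between calls to the robot, and variables do not carry over. Pictures are saved under pics/ and viewed, at most 10 in all, crops included, and the job is handed in when it is done.

```bash
mkdir -p pics; python3 - <<'E'
from workcell import telemetry, grab_frame, bot
import cv2, numpy as np
s=telemetry.observe(); print({k:np.round(v,3).tolist() for k,v in s.items()}, bot.tcp_to_tips)
for n in("top","side"):
    f=grab_frame(n); cv2.imwrite(f"pics/{n}.png",f["pixels"][:,:,::-1]); np.savez(f"{n}.npz",**f)
    print(n,f["vertical_fov"],f["cx"],f["cy"],np.round(f["R"],3).tolist(),f["t"])
E
```

```text
{'clock': 0.0, 'qpos': [-1.297, 0.522, -0.036, 1.6, 0.021, 1.021, -0.113], 'qd': [0.001, 0.0, 0.001, -0.001, -0.001, -0.002, -0.001], 'joint_efforts': [0.0, -92.712, 1.98, -36.992, 0.018, 0.008, -0.0], 'position': [0.211, 0.588, 0.25], 'tool_rot': [-3.14, 0.0, 2.798], 'force': [-0.702, -0.142, 0.159], 'moment': [0.019, -0.002, -0.015], 'finger_force': 0.0, 'grip_width': 0.085} 0.019
top 50.87056249027585 283.47379357502143 207.8297769151729 [[-0.028, -1.0, 0.003], [-0.986, 0.027, -0.166], [0.166, -0.007, -0.986]] [0.05111252 0.54543515 1.18570672]
side 52.91564417704625 278.1555207141978 210.39815152326548 [[0.739, -0.674, -0.01], [-0.489, -0.525, -0.696], [0.464, 0.519, -0.718]] [-0.38141922  0.35282827  1.03074274]
```

View pics/top.png

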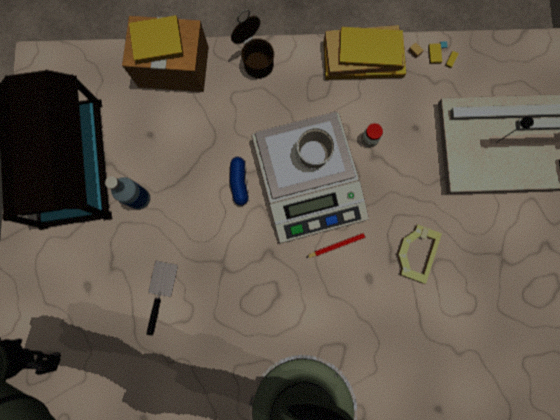

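View pics/side.png

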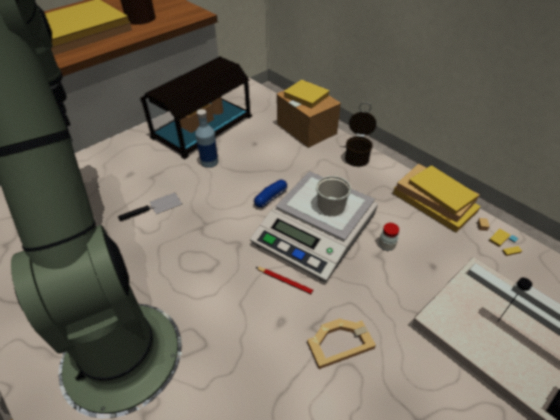

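The top view shows the green key near (297,230) and the blue key near (333,220). In the side view they are near (270,239) and (298,254). The pencil lies in front of the scale at (335,246) in the top view. I'll triangulate the keys next.

```bash
cat > h.py <<'E'
import numpy as np, cv2
from scipy.spatial.transform import Rotation as Ro
def cent(px,col,near,r=22):
    h=cv2.cvtColor(px,cv2.COLOR_RGB2HSV).astype(int); H,S,V=h[...,0],h[...,1],h[...,2]
    lo,hi=(45,80) if col=="g" else (100,128)
    m=((H>=lo)&(H<=hi)&(S>110)&(V>40)).astype(np.uint8)
    n,l,st,c=cv2.connectedComponentsWithStats(m)
    k=[i for i in range(1,n) if st[i,4]>15 and np.hypot(*(c[i]-near))<r]
    i=max(k,key=lambda i:st[i,4]); return c[i],st[i]
def foc(f): return 210/np.tan(np.radians(float(f["vertical_fov"]))/2)
def ray(f,p):
    d=np.array([(p[0]-f["cx"])/foc(f),(p[1]-f["cy"])/foc(f),1]); R=f["R"]; return -R.T@f["t"], R.T@d
def plane(f,p,z):
    o,d=ray(f,p); return o+d*(z-o[2])/d[2]
E
python3 - <<'E'
from h import *
T,S=np.load("top.npz"),np.load("side.npz")
P={}
for c,a,b in(("g",(297,230),(270,239)),("b",(333,220),(298,254))):
    pa,sa=cent(T["pixels"],c,a,8);pb,sb=cent(S["pixels"],c,b,8);print(c,pa,sa,pb,sb)
    o1,d1=ray(T,pa);o2,d2=ray(S,pb)
    k=np.linalg.lstsq(np.c_[d1,-d2],o2-o1,rcond=None)[0]
    print("tri",o1+d1*k[0],o2+d2*k[1]," plane",plane(T,pa,.048),plane(S,pb,.048))
    P[c]=(plane(T,pa,.048)+plane(S,pb,.048))/2
v=P["g"]-P["b"]; print(np.linalg.norm(v),"yaw",np.arctan2(-v[0],v[1]))
E
```

```text
g [296.32692308 229.06730769] [290 224  13  11 104] [268.94845361 238.6185567 ] [263 234  13  11  97]
tri [0.48595736 0.00206157 0.04686331] [0.48397673 0.00328372 0.04658541]  plane [0.48582267 0.00210174 0.048     ] [0.48320871 0.0023607  0.048     ]
b [331.13392857 219.75892857] [325 214  13  12 112] [297.96460177 253.69026549] [291 248  15  12 113]
tri [ 0.50916245 -0.09524952  0.04737137] [ 0.50680252 -0.09372312  0.04686994]  plane [ 0.50907589 -0.09517683  0.048     ] [ 0.5061612  -0.09434343  0.048     ]
0.09970488763909435 yaw 0.23383760587059776
```

```bash
cat >> h.py <<'E'
from workcell import telemetry, bot
yaw=.234; Sc=Ro.from_euler("z",yaw)
s,c=np.sin(.26),np.cos(.26)
RT=Sc*Ro.from_matrix(np.array([[-c,0,s],[0,1,0],[-s,0,-c]]))
KEY={"g":np.array([.4845,.0022,.048]),"b":np.array([.5077,-.0948,.048])}
def go(k,h):
    "tool-axis shift (after turning) to put tips h above key k; turn rotvec in deg"
    o=telemetry.observe(); p=np.array(o["position"]); R=Ro.from_euler("xyz",o["tool_rot"])
    rv=(R.inv()*RT).as_rotvec(degrees=True)
    z=RT.apply([0,0,1]); tgt=KEY[k]-z*(h+bot.tcp_to_tips)
    print(k,h,"t",round(o["clock"],2),"turn",rv.round(2),"shift mm (target axes)",(RT.inv().apply(tgt-p)*1000).round(1),"F",np.round(o["force"],2),"Fz_tool",round(float(np.dot(o["force"],z)),2),"w",round(o["grip_width"],4),"q",np.round(o["qpos"],2))
E
python3 -c "from h import *;go('g',.06)"
```

```text
g 0.06 t 0.1 turn [ -4.36 -14.49 -32.91] shift mm (target axes) [ -74.3 -633.5  149.6] F [ 0.73 -0.3   0.46] Fz_tool -0.28 w 0.0852 q [-1.3   0.52 -0.04  1.6   0.02  1.02 -0.11]
```

```bash
python3 -m crank '0 0 0 0 -0.55 -1.81 -4.11;0 0 0 0 -0.55 -1.81 -4.11;0 0 0 0 -0.55 -1.81 -4.11;0 0 0 0 -0.55 -1.81 -4.11;0 0 0 0 -0.55 -1.81 -4.11;0 0 0 0 -0.55 -1.81 -4.11;0 0 0 0 -0.55 -1.81 -4.11;0 0 0 0 -0.55 -1.81 -4.11' 20
python3 -m crank '0 -0.004 -0.035 0 0 0 0;0 -0.004 -0.035 0 0 0 0;0 -0.004 -0.035 0 0 0 0;0 -0.004 -0.035 0 0 0 0;0 -0.004 -0.035 0 0 0 0;0 -0.004 -0.035 0 0 0 0;0 -0.004 -0.035 0 0 0 0;0 -0.004 -0.035 0 0 0 0'
python3 -c "from h import *;go('g',.06)"
```

```text
clock: 0.77
position: [0.2105, 0.5884, 0.25]
tool_rot: [3.141, 0.262, -2.904]
force: [0.1, 0.6, -0.2]
grip_width: 0.0
finger_force: 0.0
clock: 1.43
position: [0.3057, 0.3214, 0.258]
tool_rot: [3.14, 0.26, -2.908]
force: [1.3, 1.8, 0.6]
grip_width: 0.0001
finger_force: 0.0
g 0.06 t 1.43 turn [ 0.08  0.02 -0.04] shift mm (target axes) [ -42.6 -352.   149.6] F [1.33 1.84 0.58] Fz_tool -0.12 w 0.0001 q [-1.09  0.13  0.01  2.2   0.32  0.66  0.49]
```

```bash
python3 -m crank '0 -0.012 -0.035 0 0 0 0;0 -0.012 -0.035 0 0 0 0;0 -0.012 -0.035 0 0 0 0;0 -0.006 -0.035 0 0 0 0;0 0 -0.035 0 0 0 0;0 0 -0.035 0 0 0 0;0 0 -0.035 0 0 0 0;0 0 -0.035 0 0 0 0'
python3 -c "from h import *;go('g',.06)"
```

```text
clock: 2.1
position: [0.4098, 0.0584, 0.2686]
tool_rot: [3.14, 0.261, -2.908]
force: [2.1, 1.1, 0.5]
grip_width: -0.0002
finger_force: 0.0
g 0.06 t 2.1 turn [ 0.09  0.07 -0.05] shift mm (target axes) [ -0.9 -72.  149.5] F [2.13 1.14 0.47] Fz_tool 0.15 w -0.0002 q [-0.59  0.02  0.31  2.29  0.01  0.57  1.51]
```

```bash
python3 -m crank '0 0 -0.034 0 0 0 0;0 0 -0.035 0 0 0 0;0 0 0 0.03 0 0 0;0 0 0 0.03 0 0 0;0 0 0 0.03 0 0 0;0 0 0 0.03 0 0 0;0 0 0 0.03 0 0 0;0 0 0 0 0 0 0'
python3 -m crank '0 0 0 0 0 0 0;0 0 0 0 0 0 0;0 0 0 0 0 0 0;0 0 0 0 0 0 0;0 0 0 0 0 0 0;0 0 0 0 0 0 0;0 0 0 0 0 0 0;0 0 0 0 0 0 0'
python3 - <<'E'
from h import *
from workcell import grab_frame
go('g',.06)
o=telemetry.observe()
for n in("wrist","side"):
    f=grab_frame(n); cv2.imwrite(f"pics/{n}2.png",f["pixels"][:,:,::-1]); np.savez(f"{n}2.npz",pos=o["position"],rot=o["tool_rot"],**f)
E
```

```text
clock: 2.77
position: [0.4621, 0.0022, 0.1189]
tool_rot: [3.139, 0.254, -2.909]
force: [-2.8, 0.6, -0.4]
grip_width: 0.0001
finger_force: 0.0
clock: 3.43
position: [0.4634, 0.0023, 0.1237]
tool_rot: [3.14, 0.261, -2.908]
force: [-0.8, -0.2, 0.3]
grip_width: -0.0003
finger_force: 0.0
g 0.06 t 3.43 turn [ 0.09  0.05 -0.04] shift mm (target axes) [-0.3 -5.  -0.6] F [-0.75 -0.24  0.32] Fz_tool -0.51 w -0.0003 q [-0.21  0.41  0.13  2.32 -0.52  0.18  2.2 ]
```

View pics/wrist2.png

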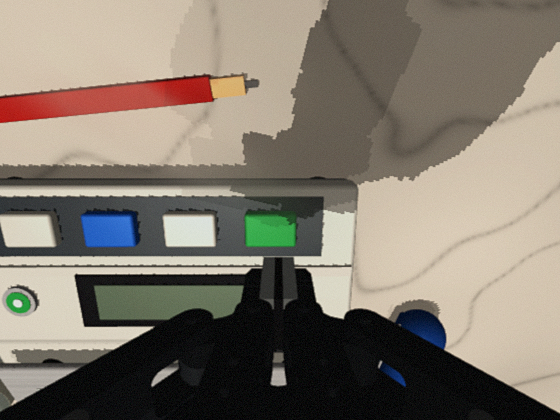

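View pics/side2.png

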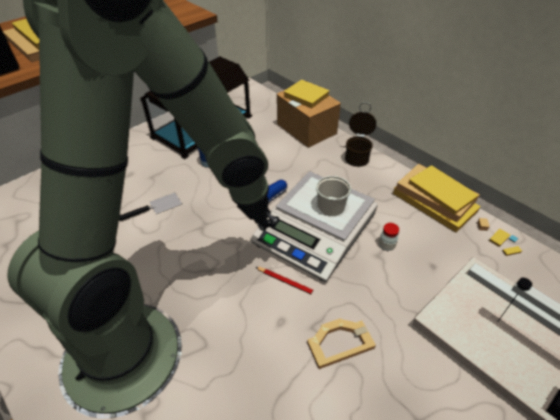

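The wrist view shows the green key at about (271,230) and the blue key at (110,229), with the fingers shut and hanging over the green key side. Joint 6 (0.18) is close to its limit of 0.16, so I'll press with the tool vertical, using the fingertips' rear edge. First I'll refine the key positions from this frame.

```bash
python3 - <<'E'
from h import *
W=dict(np.load("wrist2.npz")); H=W["hand_eye"]; R=Ro.from_euler("xyz",W["rot"]).as_matrix()
Rc=R@H[:3,:3]; tc=R@H[:3,3]+W["pos"]; W["R"]=Rc.T; W["t"]=-Rc.T@tc
for c,p in(("g",(271,230)),("b",(110,229))):
    q,st=cent(W["pixels"],c,p,15); D=float(np.median(W["depth"][int(q[1])-4:int(q[1])+5,int(q[0])-4:int(q[0])+5]))
    o,d=ray(W,q); print(c,q,st,plane(W,q,.048),"depth pt",o+d*D)
E
```

```text
g [269.8118249  229.12450256] [ 244  211   52   36 1759] [0.48527876 0.00196541 0.048     ] depth pt [0.48513333 0.00193692 0.04820724]
b [109.8173028  228.48346056] [  80  211   60   36 1965] [ 0.50748823 -0.09377949  0.048     ] depth pt [ 0.50729203 -0.09368281  0.04823686]
```

```bash
cat >> h.py <<'E'
RT=Sc*Ro.from_matrix(np.diag([-1.,1,-1]))
off=Sc.apply([-.009,0,.0005])
KEY={"g":np.array([.4850,.0020,.048])+off,"b":np.array([.5075,-.0940,.048])+off}
E
python3 -c "from h import *;go('g',.015)"
```

```text
g 0.015 t 3.53 turn [ 0.09 14.93 -0.04] shift mm (target axes) [-12.   -5.2  41. ] F [ 0.03 -0.63 -0.3 ] Fz_tool 0.3 w 0.0002 q [-0.21  0.41  0.13  2.32 -0.52  0.18  2.2 ]
```

```bash
python3 -m crank '0 0 0 0 0 5 0;0 0 0 0 0 5 0;0 0 0 0 0 4.9 0;0 -0.006 -0.003 0 0 0 0;0 -0.006 -0.002 0 0 0 0;0 0 0 0.014 0 0 0;0 0 0 0.014 0 0 0;0 0 0 0.008 0 0 0'
python3 -m crank '0 0 0 0 0 0 0;0 0 0 0 0 0 0;0 0 0 0 0 0 0;0 0 0 0 0 0 0;0 0 0 0 0 0 0;0 0 0 0 0 0 0;0 0 0 0 0 0 0;0 0 0 0 0 0 0'
python3 -c "from h import *;go('g',0)"
```

```text
clock: 4.2
position: [0.4759, -0.0, 0.0861]
tool_rot: [3.139, 0.009, -2.909]
force: [0.6, 0.1, -0.3]
grip_width: -0.0002
finger_force: 0.0
clock: 4.87
position: [0.4765, 0.0004, 0.0874]
tool_rot: [3.139, 0.007, -2.908]
force: [-0.4, -1.2, -0.0]
grip_width: 0.0
finger_force: 0.0
g 0 t 4.87 turn [ 0.13  0.42 -0.01] shift mm (target axes) [ 0.4 -0.5 19.9] F [-0.41 -1.17 -0.01] Fz_tool 0.01 w 0.0 q [-0.38  0.59  0.34  2.13 -0.42  0.48  2.09]
```

```bash
python3 -m crank '0 0 0 0.006 0 0 0;0 0 0 0.006 0 0 0;0 0 0 0.004 0 0 0;0 0 0 0.002 0 0 0;0 0 0 0 0 0 0;0 0 0 0 0 0 0;0 0 0 0 0 0 0;0 0 0 0 0 0 0'
python3 -c "from h import *;go('g',0)"
```

```text
clock: 5.53
position: [0.4767, 0.0004, 0.0694]
tool_rot: [3.139, 0.007, -2.908]
force: [0.5, 0.3, -0.3]
grip_width: -0.0003
finger_force: 0.0
g 0 t 5.53 turn [ 0.13  0.42 -0.02] shift mm (target axes) [ 0.5 -0.4  1.9] F [ 0.48  0.34 -0.35] Fz_tool 0.35 w -0.0003 q [-0.36  0.62  0.31  2.13 -0.44  0.44  2.11]
```

```bash
python3 -m crank '0 0 0 0.001 0 0 0;0 0 0 0.001 0 0 0;0 0 0 0.001 0 0 0;0 0 0 0.001 0 0 0;0 0 0 0 0 0 0;0 0 0 0 0 0 0;0 0 0 0 0 0 0;0 0 0 0 0 0 0'
python3 -c "from h import *;go('g',0)"
```

```text
clock: 6.2
position: [0.4767, 0.0004, 0.0653]
tool_rot: [3.139, 0.007, -2.908]
force: [0.8, 0.1, 2.8]
grip_width: 0.0001
finger_force: 1.2
g 0 t 6.2 turn [ 0.13  0.42 -0.01] shift mm (target axes) [ 0.5 -0.4 -2.2] F [0.85 0.09 2.82] Fz_tool -2.82 w 0.0001 q [-0.35  0.63  0.31  2.13 -0.45  0.43  2.11]
```

```bash
python3 -m crank '0 0 0 0.001 0 0 0;0 0 0 0.001 0 0 0;0 0 0 0 0 0 0;0 0 0 0 0 0 0;0 0 0 0 0 0 0;0 0 0 0 0 0 0;0 0 0 0 0 0 0;0 0 0 0 0 0 0'
python3 -c "from h import *;go('g',0)"
```

```text
clock: 6.87
position: [0.4766, 0.0005, 0.0633]
tool_rot: [3.139, 0.007, -2.908]
force: [1.2, -0.1, 3.5]
grip_width: -0.0
finger_force: 1.7
g 0 t 6.87 turn [ 0.13  0.41 -0.02] shift mm (target axes) [ 0.5 -0.4 -4.2] F [ 1.18 -0.14  3.53] Fz_tool -3.53 w -0.0 q [-0.35  0.63  0.3   2.13 -0.45  0.43  2.11]
```

Not fully down yet. I'll go on until the force shows the stop.

```bash
python3 -m crank '0 0 0 0.0005 0 0 0;0 0 0 0.0005 0 0 0;0 0 0 0 0 0 0;0 0 0 0 0 0 0;0 0 0 0 0 0 0;0 0 0 0 0 0 0;0 0 0 0 0 0 0;0 0 0 0 0 0 0'
python3 -c "from h import *;go('g',0)"
```

```text
clock: 7.53
position: [0.4766, 0.0004, 0.0623]
tool_rot: [3.139, 0.007, -2.908]
force: [1.9, 0.3, 4.1]
grip_width: -0.0001
finger_force: 1.9
g 0 t 7.53 turn [ 0.13  0.41 -0.02] shift mm (target axes) [ 0.5 -0.4 -5.2] F [1.93 0.28 4.1 ] Fz_tool -4.1 w -0.0001 q [-0.35  0.64  0.3   2.13 -0.45  0.43  2.11]
```

```bash
python3 -m crank '0 0 0 0.0003 0 0 0;0 0 0 0.0003 0 0 0;0 0 0 0 0 0 0;0 0 0 0 0 0 0;0 0 0 0 0 0 0;0 0 0 0 0 0 0;0 0 0 0 0 0 0;0 0 0 0 0 0 0'
python3 -c "from h import *;go('g',0)"
```

```text
clock: 8.2
position: [0.4767, 0.0005, 0.0618]
tool_rot: [3.139, 0.007, -2.908]
force: [-0.2, 0.1, 10.3]
grip_width: 0.0004
finger_force: 5.0
g 0 t 8.2 turn [ 0.13  0.43 -0.02] shift mm (target axes) [ 0.6 -0.4 -5.7] F [-0.22  0.14 10.26] Fz_tool -10.26 w 0.0004 q [-0.35  0.64  0.3   2.13 -0.45  0.43  2.11]
```

The hard stop is reached at about 10 N. Now I'll release, rise and move over to the blue key.

```bash
python3 -m crank '0 0 0 -0.002 0 0 0;0 0 0 -0.004 0 0 0;0 0 0 -0.006 0 0 0;0 0 0 -0.008 0 0 0;0 0 0 -0.008 0 0 0;0 0 0 0 0 0 0;0 0 0 0 0 0 0;0 0 0 0 0 0 0'
python3 - <<'E'
from h import *
from workcell import grab_frame
go('g',0.02); go('b',.02)
o=telemetry.observe(); W=grab_frame("wrist"); H=W["hand_eye"]; R=Ro.from_euler("xyz",o["tool_rot"]).as_matrix()
Rc=R@H[:3,:3]; tc=R@H[:3,3]+o["position"]; W["R"]=Rc.T; W["t"]=-Rc.T@tc
cv2.imwrite("pics/w3.png",W["pixels"][:,:,::-1])
for c,p in(("b",(110,200)),("g",(270,200))):
    try: q,st=cent(W["pixels"],c,p,90); print(c,q,st,plane(W,q,.048))
    except Exception as e: print(c,e)
E
```

```text
clock: 8.87
position: [0.4764, 0.0005, 0.0897]
tool_rot: [3.139, 0.007, -2.908]
force: [-0.2, 0.7, -1.0]
grip_width: 0.0001
finger_force: 0.0
g 0.02 t 8.87 turn [ 0.13  0.41 -0.  ] shift mm (target axes) [ 0.3 -0.5  2.2] F [-0.25  0.65 -1.01] Fz_tool 1.01 w 0.0001 q [-0.38  0.58  0.35  2.13 -0.42  0.49  2.09]
b 0.02 t 8.87 turn [ 0.13  0.41 -0.  ] shift mm (target axes) [  0.6 -99.1   2.2] F [-0.25  0.65 -1.01] Fz_tool 1.01 w 0.0001 q [-0.38  0.58  0.35  2.13 -0.42  0.49  2.09]
b [ 89.01820128 268.4557459 ] [  56  247   67   44 2802] [ 0.50840517 -0.09362192  0.048     ]
g [277.73280722 255.87260428] [247 247  62  24 887] [0.47866911 0.00055361 0.048     ]
```

View pics/w3.png

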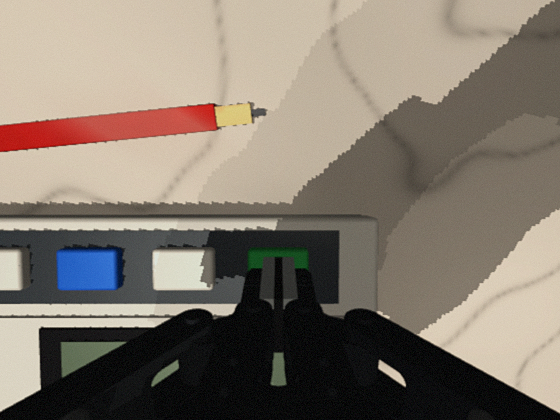

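The scale hasn't moved and the blue key is at (89,268). The green key is partly hidden by the fingers. Moving across to blue.

```bash
python3 -m crank '0 0 -0.017 0 0 0 0;0 0 -0.017 0 0 0 0;0 0 -0.017 0 0 0 0;0 0 -0.017 0 0 0 0;0 0 -0.017 0 0 0 0;0 0 -0.014 0 0 0 0;0 0 0 0 0 0 0;0 0 0 0 0 0 0'
python3 -c "from h import *;go('b',0)"
```

```text
clock: 9.58
position: [0.4991, -0.0964, 0.0891]
tool_rot: [3.139, 0.006, -2.909]
force: [-0.0, 0.4, 0.4]
grip_width: 0.0004
finger_force: 0.0
b 0 t 9.58 turn [ 0.14  0.37 -0.09] shift mm (target axes) [ 0.2  0.4 21.6] F [-0.03  0.44  0.39] Fz_tool -0.39 w 0.0004 q [-0.17  0.62  0.34  2.04 -0.39  0.53  2.25]
```

```bash
for i in 1 2; do python3 -m crank '0 0 0 0 0 0 0;0 0 0 0 0 0 0;0 0 0 0 0 0 0;0 0 0 0 0 0 0;0 0 0 0 0 0 0;0 0 0 0 0 0 0;0 0 0 0 0 0 0;0 0 0 0 0 0 0' >/dev/null; done
python3 -m crank '0 0 0 0.006 0 0 0;0 0 0 0.006 0 0 0;0 0 0 0.004 0 0 0;0 0 0 0.002 0 0 0;0 0 0 0 0 0 0;0 0 0 0 0 0 0;0 0 0 0 0 0 0;0 0 0 0 0 0 0'
python3 -c "from h import *;go('b',0)"
```

```text
clock: 11.58
position: [0.4996, -0.0959, 0.0716]
tool_rot: [3.139, 0.007, -2.908]
force: [1.1, -0.3, -0.8]
grip_width: 0.0003
finger_force: 0.0
b 0 t 11.58 turn [ 0.12  0.42 -0.02] shift mm (target axes) [0.8 0.  4.1] F [ 1.1  -0.29 -0.76] Fz_tool 0.76 w 0.0003 q [-0.15  0.65  0.31  2.05 -0.41  0.5   2.27]
```

Now 8 mm gently, which is most of the travel.

```bash
python3 -m crank '0 0 0 0.002 0 0 0;0 0 0 0.001 0 0 0;0 0 0 0.001 0 0 0;0 0 0 0.001 0 0 0;0 0 0 0.001 0 0 0;0 0 0 0.001 0 0 0;0 0 0 0.001 0 0 0;0 0 0 0 0 0 0'
python3 -c "from h import *;go('b',0)"
```

```text
clock: 12.25
position: [0.4997, -0.0959, 0.0634]
tool_rot: [3.139, 0.007, -2.908]
force: [0.5, 0.8, 4.4]
grip_width: 0.0004
finger_force: 1.7
b 0 t 12.25 turn [ 0.12  0.42 -0.02] shift mm (target axes) [ 1.   0.  -4.1] F [0.5  0.84 4.43] Fz_tool -4.43 w 0.0004 q [-0.15  0.66  0.3   2.05 -0.42  0.48  2.27]
```

```bash
python3 -m crank '0 0 0 0.0005 0 0 0;0 0 0 0.0005 0 0 0;0 0 0 0 0 0 0;0 0 0 0 0 0 0;0 0 0 0 0 0 0;0 0 0 0 0 0 0;0 0 0 0 0 0 0;0 0 0 0 0 0 0'
python3 -c "from h import *;go('b',0)"
```

```text
clock: 12.92
position: [0.4995, -0.0959, 0.0624]
tool_rot: [3.139, 0.007, -2.908]
force: [2.6, -0.6, 3.7]
grip_width: 0.0002
finger_force: 1.9
b 0 t 12.92 turn [ 0.13  0.41 -0.02] shift mm (target axes) [ 0.8 -0.  -5.1] F [ 2.56 -0.58  3.72] Fz_tool -3.72 w 0.0002 q [-0.14  0.66  0.3   2.05 -0.42  0.48  2.27]
```

```bash
python3 -m crank '0 0 0 0.0003 0 0 0;0 0 0 0.0003 0 0 0;0 0 0 0 0 0 0;0 0 0 0 0 0 0;0 0 0 0 0 0 0;0 0 0 0 0 0 0;0 0 0 0 0 0 0;0 0 0 0 0 0 0'
python3 -c "from h import *;go('b',0)"
```

```text
clock: 13.58
position: [0.4996, -0.0959, 0.0619]
tool_rot: [3.139, 0.007, -2.908]
force: [1.1, 0.2, 8.9]
grip_width: 0.0002
finger_force: 3.8
b 0 t 13.58 turn [ 0.13  0.42 -0.02] shift mm (target axes) [ 0.9  0.  -5.6] F [1.08 0.18 8.95] Fz_tool -8.95 w 0.0002 q [-0.14  0.67  0.3   2.05 -0.42  0.48  2.27]
```

The blue key is at its hard stop too. Withdrawing straight up.

```bash
python3 -m crank '0 0 0 -0.002 0 0 0;0 0 0 -0.004 0 0 0;0 0 0 -0.008 0 0 0;0 0 0 -0.015 0 0 0;0 0 0 -0.02 0 0 0;0 0 0 -0.02 0 0 0;0 0 0 -0.02 0 0 0;0 0 0 -0.02 0 0 0'
python3 -m crank '0 0 0 -0.02 0 0 0;0 0 0 -0.02 0 0 0;0 0 0 0 0 0 0;0 0 0 0 0 0 0;0 0 0 0 0 0 0;0 0 0 0 0 0 0;0 0 0 0 0 0 0;0 0 0 0 0 0 0'
python3 - <<'E'
from workcell import grab_frame
import cv2
cv2.imwrite("pics/s4.png",grab_frame("side")["pixels"][:,:,::-1])
E
```

```text
clock: 14.25
position: [0.4984, -0.0962, 0.1722]
tool_rot: [3.139, 0.007, -2.908]
force: [0.6, -0.0, 0.0]
grip_width: 0.0003
finger_force: 0.0
clock: 14.92
position: [0.4983, -0.0965, 0.2103]
tool_rot: [3.139, 0.006, -2.908]
force: [-0.4, 0.6, 0.5]
grip_width: 0.0001
finger_force: 0.0
```

View pics/s4.png

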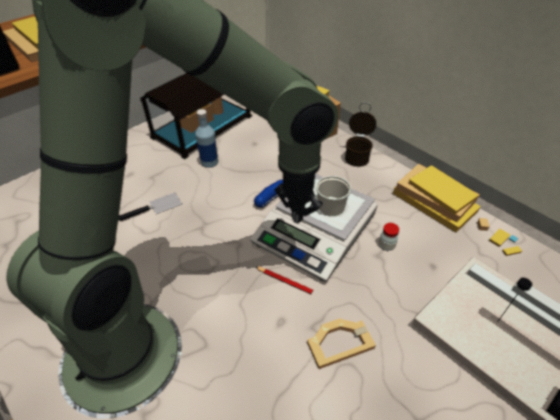

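The arm is clear above the scale. The scale (keys near (270,239) and (298,254)), the tub (333,195) and the other things are where they were.

```bash
python3 -c "from workcell import bot;print(bot.job_done())"
```

```text
the job is handed in; nothing more can be done
None
```

I pressed the green key to its stop, waited more than two seconds, then pressed the blue key to its stop and withdrew clear; nothing looked moved in the last picture, and the job is handed in (no verdict was returned).

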